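Hold a slat on the chop saw's bed to check the length stop

ROBOT

A 7-joint arm with a two-finger parallel gripper is mounted at the origin on the work surface. World frame = base frame: x ahead of the robot, y to its left, z up, the work surface at z = 0. Lengths are in mm, angles in rad, forces in N, time in s.
With the tool pointing down it reaches from about 425 to 925 mm from the base axis. Payload 6.8 kg.
Tool frame: the origin (TCP) lies at the very end of the fingers, on their centre line; the grasp point (between the pads) lies 19 mm behind it; z points along the fingers, y is the line along which they close (so a half turn about z gives the same grasp; the last joint's range is limited). The gripper opens to 88 mm and grips with 3 to 60 N. Pads are 20 mm wide; open, the fingers measure 115 mm over their backs; the gripper's body (75 mm by 178 mm) begins 61 mm behind the grasp point.
Start: joints at [1.097, 0.477, 0.022, 1.555, -0.011, 1.109, -0.083], TCP at [241.455, -630.355, 222.664] pointing down, gripper open.
Joint ranges: [-2.96, 2.96], [-0.34, 2.1], [-1.41, 1.46], [0.24, 2.44], [-1.37, 4.51], [0.17, 1.92], [-2.96, 2.96]. Speed limits (rad/s): [2.39, 2.39, 3.14, 3.14, 3.14, 3.14, 3.14].

INTERFACE

Orientations are given as a unit quaternion [w, x, y, z].
In Python, from station import readout, viewer, manip, models gives the robot as it stands. The module is installed in compiled form; this text tells all that it offers.
- The arm moves only by the shell command python3 -m jog 'ROWS' [OPENING]. ROWS is JSON, a list of rows, each a list of 4 numbers: the shift along the tool's x, y, z in m, then the turn about the tool's z in degrees. A call has 1 to 5 rows; each row is the pose to reach, as a shift and turn from the pose commanded when the call began, along the tool's axes at that moment; what a row does not reach only later rows make up. A row lasts 1/12 s, in which the tool goes at most 41.7 mm and 7.16 degrees, less where a joint would pass 70% of its speed; a pose out of reach is approached as far as the arm can. A call with a gripper value outside its range is refused whole. OPENING is the finger opening in m, from 0 to 0.0878, set as the call begins (- or left out, the last holds). The fingers move at their own pace and stop on an object; the grip force is fixed at half the most. Time passes only in rows, so rows that repeat a pose let the fingers close. It gives the time, the measured TCP pose, the force, the opening and the grip force at its end, in the units of the state.
- readout.read_state(): the state, without advancing time (a new reading comes with each control period).
- viewer.grab_frame(name): name is "scene" or "top" or "wrist"; returns a dict with "img" (480x640x3 uint8, blue, green, red), "vertical_fov" (degrees; the focal length in pixels is half the picture's height over the tangent of half this angle, whatever the lens; pixels are square), "cx", "cy" (the principal point, pixels), "position" and "attitude" of the camera in the world. Camera axes: x right, y down, z forward; pixel columns grow to the right and rows downward; lengths in mm; the calibration is good to about 2 mm. A picture is of the moment at which its call begins. There is no depth.
- manip.hand_in(): hands the job in; it is judged then, once.
Trained networks look in the newest picture that a camera, given by its name, has taken for a name from the list of things; names that differ only in an ending like _2 or _b are one class to them, and where a whole thing is asked for, a point or a joint stands for the part that bears it (a point fixed in the world has none). Each returns a list of dicts, best first, with "conf" (0 to 1); they miss things now and then, are a little off and sometimes report something else, mostly with a low value. They report only what shows in the picture. A call takes as long as a camera call.
- models.boxes_of(target, camera): "point" ([x, y, z] in mm, in world coordinates, good to about 4 mm: the middle of the surface that is visible of it).
- models.pinpoint(target, camera): "point" ([x, y, z] in mm, in world coordinates, good to about 4 mm: a listed point, or the origin of a listed thing).
The state is a dict: "time_s": time; "joint_positions": joint angles; "qvel": joint speeds; "tau": joint torques, N m; "tool_pos": TCP position; "tool_rot": TCP orientation; "ft_force": force on the tool from outside, world axes, zero at the start; "moment": the same for the moment, N m; "finger_gap": finger opening in mm; "finger_force": force on a finger pad.
Only numpy, scipy, OpenCV 4.12 (cv2) and the standard library are available. Lean on these libraries where they do the work, as an engineer would, in place of code of your own. Each camera call takes 0.05 s, during which the arm holds its last target. There are 200 camera calls.

TASK

Before I cut new rolling guides for the clay class I want to check where the saw's length stop puts the cut: first turn the saw's rotary isolator off, then lay the long slat flat on the saw bed and slide it home, its end butted against the stop block and its edge flush along the fence. Finish while holding it there with one steady diagonal push of the fingertips, about 15 N, that presses it down onto the bed and into the fence at the same time, with the hand on the stop-block side of the blade; do not let go at the end. Keep off the saw itself and leave the other things on the bench where they are.

Things in the scene. Friction and masses are not known exactly. Their poses are not given: they have to be found in the camera images.
- isolator (a joint): handle of the saw's rotary isolator, rad: 0 = off (bar across the box), 1.571 = on (bar along the box's length). Off is a quarter turn anticlockwise seen from above. Stiff spring detent: it takes about 0.27 N m to leave an end, less and less up to half-way (0.785), past which it snaps by itself to the end stop it is nearer
- isolator_grip (a point): on the turning axis of the isolator's handle, 24 mm above its round foot, 94 mm above the bench. The handle is a black upright bar 13 mm thick, 56 mm long (26 mm one way, 30 mm the other) and 26 mm tall (78 to 104 mm above the bench); this point turns with it: its y axis runs along the bar, z up
- isolator_box: grey isolator enclosure, 130 mm (its x) by 90 mm (its y), lid 68 mm above the bench, fixed to the bench with the handle on top; origin under its centre at bench height
- slat_mid (a point): centre of the loose long wooden slat, 320 (its x) x 34 (its y) x 14 mm (its z), about 0.1 kg, same from either end; it starts lying flat on the bench in front of the saw, roughly along world y
- bed: fixed flat aluminium saw bed on a plywood board; its top is 50 mm above the bench; origin at bench height, 30 mm in front (-x) of the fence face; in its frame the top runs from x = -70 mm to the fence face at x = 30 mm, and from y = -250 to 220 mm; the blade's cutting line crosses it at y = 50 mm
- fence: fixed aluminium fence standing on the bed, 35 mm tall (top 85 mm above the bench), with a gap at the blade; same frame as the bed: its flat face, at x = 30 mm, looks to -x (to the robot) and runs along y
- stop: aluminium stop block clamped to the fence, at the -y end of the bed; origin at the corner where its stop face meets the fence face and the bed top, axes parallel to the bed's: the stop face looks to +y, the block lies 36 mm to -y and 42 mm to -x of the origin and stands 44 mm above the bed (its clamp knob 65 mm). A slat fully home has its centre at x = -17, y = 160, z = 7 mm in this frame
- saw: small chop saw behind the fence, head parked up; same frame as the bed: its foot and hinge fill x = 80 to 180, y = 0 to 120 mm, up to 126 mm above the bench; the blade and head are over x = 10 to 150 mm, y = 35 to 180 mm from 165 mm above the bench up to 280 mm, and a handle reaches to x = 5 mm at y = 72 mm, 300 mm up
- offcut: bystander: short offcut of the same wood, 90 x 34 x 14 mm, lying flat; origin under its centre
- pencil: bystander: flat carpenter's pencil, 176 x 14 x 7 mm; origin underneath it near the middle
- square: bystander: try square, wooden stock 22 x 85 x 16 mm, steel blade 100 mm long; origin underneath between them
- slip_jar: bystander: brown clay-slip jar 77 mm wide, 70 mm tall, a brush standing in it to 165 mm; origin under its centre
- spray: bystander: clear spray bottle, 54 mm wide, 171 mm tall; origin under its centre
- bowl: bystander: brown fired bowl with coiled rim, about 140 mm wide, 60 mm tall; origin under its centre
- tin: bystander: dark round lidded tin, 87 mm wide, 34 mm tall; origin under its centre

How it is judged:
By the outcome, as a careful person would: the job done as asked, in the order asked, and still so for the second after the job is handed in, while the arm keeps its last pose, push and grip.
It also fails if it takes over 58 s, if anything falls off the work surface, if the arm or the gripper's body presses on something with over 40 N, if the wrist force passes 120 N, or if a joint passes its speed limit or range.

## Working session

There is one attempt and no reset: what is moved stays moved. The work goes in short steps, Python scripts to look and compute and a shell command to move; the robot and the scene stay as the last step left them, time stands still between calls to the robot, and variables do not carry over. Pictures are saved under pics/ and viewed, at most 10 in all, crops included, and the job is handed in when it is done.

```bash
mkdir -p pics; cat > h.py <<'E'
from station import readout, viewer, manip, models
import numpy as np, cv2
from scipy.spatial.transform import Rotation as R
def rot(q): return R.from_quat([q[1],q[2],q[3],q[0]])
def st():
    s=readout.read_state(); r=rot(s['tool_rot']).as_matrix()
    print('t',s['time_s'],'p',np.round(s['tool_pos'],1),'x',np.round(r[:,0],3),'y',np.round(r[:,1],3),'z',np.round(r[:,2],3),'F',np.round(s['ft_force'],1),'gap',s['finger_gap'],s['finger_force'])
    return np.array(s['tool_pos']),r
def w2t(d,r): return np.round(r.T@np.array(d)/1000,4)
def proj(f,P):
    m=rot(f['attitude']).as_matrix(); c=m.T@(np.array(P,float)-np.array(f['position'])).T if np.ndim(P)==1 else None
    F=240/np.tan(np.radians(f['vertical_fov'])/2)
    return np.array([f['cx']+F*c[0]/c[2],f['cy']+F*c[1]/c[2]])
def back(f,u,v,z):
    m=rot(f['attitude']).as_matrix();F=240/np.tan(np.radians(f['vertical_fov'])/2)
    d=m@np.array([(u-f['cx'])/F,(v-f['cy'])/F,1]);p=np.array(f['position'])
    return np.round(p+d*(z-p[2])/d[2],1)
E
python3 - <<'E'
from h import *
p,r=st(); print(readout.read_state()['joint_positions'])
for c in ("top","scene"):
    f=viewer.grab_frame(c); cv2.imwrite(f'pics/{c}0.png',f['img']); print(c,f['position'],f['attitude'],f['vertical_fov'])
    for n in ["isolator_grip","isolator_box","slat_mid","bed","fence","stop","saw","offcut","pencil","square","slip_jar","spray","bowl","tin"]:
        print(n,[(np.round(o['point']),round(o['conf'],2)) for o in models.pinpoint(n,c)[:2]])
E
```

```text
t 0.0 p [ 241.3 -629.8  221.7] x [ 0.934  0.358 -0.   ] y [ 0.358 -0.934 -0.002] z [-0.001  0.002 -1.   ] F [-0.3 -0.2  0.2] gap 87.76373428268569 0.0
[ 1.09685431  0.4777881   0.02233629  1.55643889 -0.01152541  1.10927461
 -0.08311605]
top [ 302.95991447   51.52736816 1456.14748303] [ 0.06798919 -0.6965163   0.71156165 -0.06263012] 44.66697725673529
isolator_grip [(array([ 435., -380.,   93.]), 0.57)]
isolator_box [(array([ 434., -379.,    2.]), 0.77)]
slat_mid [(array([437., 188.,   5.]), 0.87)]
bed [(array([664.,  51.,  -2.]), 0.87)]
fence []
stop [(array([ 724., -144.,   51.]), 0.57)]
saw []
offcut [(array([ 407., -187.,    4.]), 0.71), (array([ 700., -356.,   -0.]), 0.58)]
pencil [(array([422., -60.,  -0.]), 0.61), (array([665.,  52.,  -2.]), 0.24)]
square [(array([ 647., -464.,   -3.]), 0.96), (array([433., 186.,   7.]), 0.41)]
slip_jar [(array([ 436., -382.,   95.]), 0.73), (array([ 699., -356.,    2.]), 0.55)]
spray [(array([533., 476.,   1.]), 0.76)]
bowl [(array([646., 401.,  -1.]), 0.95)]
tin [(array([413., 534.,  -2.]), 0.94)]
scene [1027.3630583  -648.90348498 1015.58419338] [-0.33594939  0.90307647  0.24748436 -0.10169752] 49.45181447208231
isolator_grip [(array([ 434., -379.,   95.]), 0.58)]
isolator_box [(array([411., 534.,  -1.]), 0.66), (array([529., 477.,  -1.]), 0.62)]
slat_mid [(array([434., 187.,   8.]), 0.87)]
bed [(array([664.,  48.,   3.]), 0.95)]
fence [(array([664.,  52.,  -0.]), 0.98)]
stop [(array([ 731., -142.,   50.]), 0.77)]
saw []
offcut [(array([ 411., -184.,    1.]), 0.65)]
pencil [(array([426., -66.,  -4.]), 0.55)]
square [(array([ 643., -466.,    0.]), 0.95)]
slip_jar [(array([ 696., -358.,   -1.]), 0.71)]
spray [(array([528., 476.,  -4.]), 0.59)]
bowl []
tin [(array([414., 535.,   2.]), 0.97)]
```

View pics/top0.png

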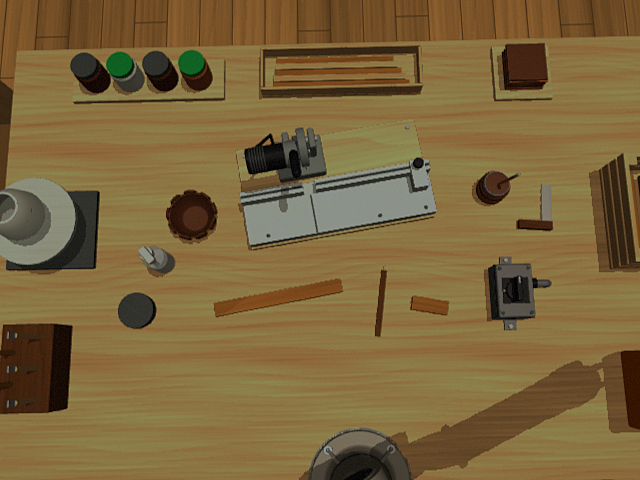

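View pics/scene0.png

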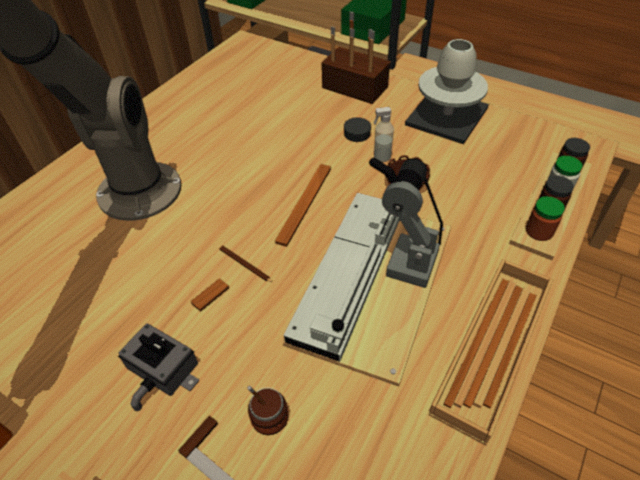

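The top view shows the isolator at (512,290) with its bar along the box. The slat runs (215,310)–(342,285), the bed's front edge (248,243)–(436,211) and the stop is at (420,170). The scene view agrees.

```bash
python3 - <<'E'
from h import *
p,r=st()
f=viewer.grab_frame("top")
def ang(a,b,z):
    A=back(f,*a,z);B=back(f,*b,z);d=B-A;print(A,B,np.degrees(np.arctan2(d[1],d[0])).round(1),np.hypot(d[0],d[1]).round())
print('slat');ang((342,291),(215,315),14);ang((341,280),(214,304),14)
print('bed front');ang((436,211),(249,243),50)
print('fence');ang((409,172),(316,189),85)
print('box');ang((491,320),(490,264),68);ang((535,318),(532,261),68);ang((509,300),(508,278),104)
g=np.array([434.5,-379.5,230]);print('to iso',w2t(g-p,r))
E
```

```text
t 1.5 p [ 241.5 -630.4  222.6] x [0.934 0.358 0.   ] y [ 0.358 -0.934 -0.   ] z [ 0.  0. -1.] F [-0.   0.2 -0.8] gap 87.66270908584681 0.0
slat
[448.9  30.9  14. ] [396.5 344.4  14. ] 99.5 318.0
[476.3  32.7  14. ] [423.5 347.3  14. ] 99.5 319.0
bed front
[ 638.  -205.5   50. ] [567.9 256.4  50. ] 98.6 467.0
fence
[ 728.8 -138.6   85. ] [691.2  88.9  85. ] 99.4 231.0
box
[ 367.6 -317.1   68. ] [ 500.5 -324.1   68. ] -3.0 133.0
[ 370.1 -420.6   68. ] [ 505.6 -425.    68. ] -1.9 136.0
[ 410.7 -352.1  104. ] [ 461.7 -353.7  104. ] -1.8 51.0
to iso [ 0.27   -0.1652 -0.0074]
```

```bash
python3 - <<'E'
import cv2
i=cv2.imread('pics/top0.png');a=cv2.resize(i[240:340,470:570],(400,400),interpolation=3);b=cv2.resize(i[120:260,230:450],(780,496),interpolation=3)[:400,:]
b=cv2.resize(i[140:260,235:445],(400,229),interpolation=3)
import numpy as np
o=np.zeros((400,800,3),'uint8');o[:,:400]=a;o[:229,400:]=b;cv2.imwrite('pics/crop.png',o)
E
python3 -m jog '[[0.04,-0.024,0,7],[0.08,-0.048,0,14],[0.11,-0.068,0,21],[0.14,-0.086,0,23.5],[0.17,-0.105,0,23.5]]' | tail -1; python3 -m jog '[[0.04,0,0,0],[0.07,0,0,0],[0.07,0,0,0],[0.07,0,0,0]]'|tail -3
python3 - <<'E'
from h import *
p,r=st()
f=viewer.grab_frame("wrist");cv2.imwrite('pics/w1.png',f['img'])
for n in ["isolator_grip","isolator_box"]:
    print(n,[(np.round(o['point'],1),round(o['conf'],2)) for o in models.pinpoint(n,"wrist")[:2]])
    try: print(proj(f,models.pinpoint(n,"wrist")[0]['point']))
    except Exception as e: print(e)
E
```

```text
finger_force: 0.0
ft_force: [0.1, 0.1, -0.2]
finger_gap: 87.8
finger_force: 0.0
t 2.3 p [ 434.5 -473.6  222.3] x [ 0.999 -0.041  0.   ] y [-0.041 -0.999 -0.   ] z [ 0.  0. -1.] F [ 0.1  0.1 -0.2] gap 87.75074182918843 0.0
isolator_grip [(array([ 440. , -380.6,   94. ]), 0.86)]
[210.1659401  233.74790888]
isolator_box [(array([ 4.364e+02, -3.779e+02,  2.000e-01]), 0.58)]
[233.63129112 218.1833249 ]
```

View pics/w1.png

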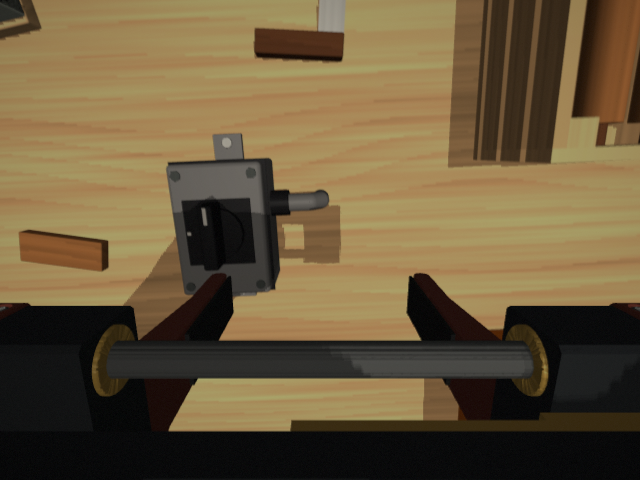

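The wrist view shows the isolator handle from (207,203) to (213,267), with the box around it and the bar along the box length.

```bash
python3 - <<'E'
from h import *
p,r=st()
f=viewer.grab_frame("wrist")
for a,z in (((207,203),104),((213,267),100),((170,166),68),((187,293),68),((268,160),68),((276,291),68)): print(a,back(f,*a,z))
print(w2t(np.array([437.5,-380.3,130])-p,r))
E
```

```text
t 2.55 p [ 430.9 -475.4  222.8] x [ 0.999 -0.047 -0.001] y [-0.047 -0.999  0.   ] z [-0.001 -0.    -1.   ] F [-0.1 -0.2 -0.2] gap 87.85480549828104 0.0
(207, 203) [ 464.5 -386.4  104. ]
(213, 267) [ 408.7 -383.2  100. ]
(170, 166) [ 494.4 -345.8   68. ]
(187, 293) [ 373.  -343.7   68. ]
(268, 160) [ 495.6 -433.4   68. ]
(276, 291) [ 371.1 -430.9   68. ]
[ 0.0022 -0.0954  0.0927]
```

```bash
python3 -m jog '[[0.001,-0.04,0.01,0],[0.001,-0.08,0.03,0],[0.001,-0.094,0.06,0],[0.001,-0.094,0.07,0],[0.001,-0.094,0.07,0]]' | tail -1; 
python3 - <<'E'
from h import *
p,r=st()
f=viewer.grab_frame("wrist");cv2.imwrite('pics/w2.png',f['img'])
for n in ["isolator_grip","isolator_box"]:
    print(n,[(np.round(o['point'],1),round(o['conf'],2)) for o in models.pinpoint(n,"wrist")[:2]])
E
```

```text
finger_force: 0.0
t 3.0167 p [ 435.9 -379.2  150.4] x [ 0.999 -0.043 -0.004] y [-0.043 -0.999 -0.003] z [-0.004  0.003 -1.   ] F [-0.  -1.2  0.6] gap 87.69671317008432 0.0
isolator_grip [(array([ 437.2, -383.1,   93.6]), 0.96)]
isolator_box [(array([ 435.9, -378.5,   -1.9]), 0.91)]
```

View pics/w2.png

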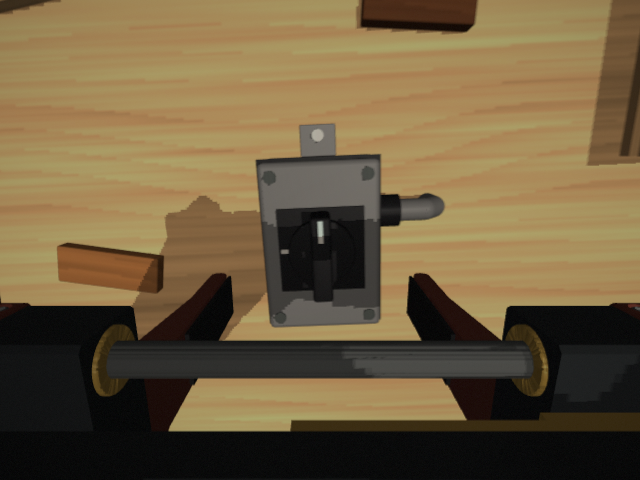

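The bar, centred near (321,255), sits midway between the fingers and is aligned with them. I'll descend and close.

```bash
python3 -m jog '[[0,0,0.035,0],[0,0,0.065,0],[0,0,0.071,0],[0,0,0.071,0]]' 0.04; python3 -m jog '[[0,0,0,0],[0,0,0,0],[0,0,0,0],[0,0,0,0],[0,0,0,0]]' 0
```

```text
time_s: 3.5
tool_pos: [436.7, -381.4, 80.9]
tool_rot: [-0.0, 1.0, -0.023, -0.001]
ft_force: [0.3, -0.3, 0.2]
finger_gap: 64.5
finger_force: 0.0
time_s: 3.92
tool_pos: [438.3, -381.1, 82.7]
tool_rot: [0.0, 1.0, -0.022, 0.001]
ft_force: [0.2, 0.5, -0.6]
finger_gap: 31.2
finger_force: 0.0
```

```bash
python3 -m jog '[[0,0,0,0],[0,0,0,0],[0,0,0,0],[0,0,0,0],[0,0,0,0]]'; python3 -m jog '[[0,0,0,-7],[0,0,0,-14],[0,0,0,-21],[0,0,0,-28],[0,0,0,-35]]';python3 -m jog '[[0,0,0,-7],[0,0,0,-14],[0,0,0,-21],[0,0,0,-28],[0,0,0,-35]]'; python3 -m jog '[[0,0,0,-7],[0,0,0,-14],[0,0,0,-21],[0,0,0,-21]]'
```

```text
time_s: 4.33
tool_pos: [437.9, -379.9, 81.8]
tool_rot: [-0.0, 1.0, -0.021, -0.0]
ft_force: [-1.9, 4.4, 5.5]
finger_gap: 13.2
finger_force: 29.9
time_s: 4.75
tool_pos: [437.8, -378.8, 81.8]
tool_rot: [-0.001, 0.959, 0.282, -0.0]
ft_force: [-1.9, 7.8, 7.1]
finger_gap: 12.4
finger_force: 30.0
time_s: 5.17
tool_pos: [436.9, -378.1, 81.8]
tool_rot: [-0.002, 0.83, 0.558, -0.0]
ft_force: [-5.4, 9.5, 11.2]
finger_gap: 12.9
finger_force: 30.0
time_s: 5.5
tool_pos: [436.3, -378.0, 81.8]
tool_rot: [-0.003, 0.714, 0.7, 0.0]
ft_force: [-5.4, 10.7, 13.7]
finger_gap: 12.5
finger_force: 30.0
```

```bash
python3 -m jog '[[0,0,0,0],[0,0,0,0],[0,0,0,0],[0,0,0,0],[0,0,0,0]]' 0.07 |head -2;python3 -m jog '[[0,0,-0.04,0],[0,0,-0.08,0],[0,0,-0.12,0],[0,0,-0.12,0]]' 
python3 - <<'E'
from h import *
p,r=st()
f=viewer.grab_frame("wrist");cv2.imwrite('pics/w3.png',f['img'])
print(w2t(np.array([438,170,130])-p,r))
E
```

```text
time_s: 5.92
tool_pos: [437.8, -381.2, 81.6]
time_s: 6.25
tool_pos: [441.8, -383.3, 209.7]
tool_rot: [0.006, 0.717, 0.697, 0.001]
ft_force: [1.6, -0.2, -0.1]
finger_gap: 68.6
finger_force: 0.0
t 6.25 p [ 441.8 -383.3  209.7] x [ 0.027  1.    -0.008] y [ 1.    -0.027  0.01 ] z [ 0.01  -0.008 -1.   ] F [ 1.6 -0.2 -0.1] gap 68.64192000100046 0.0
[ 0.5535 -0.0197  0.0752]
```

View pics/w3.png

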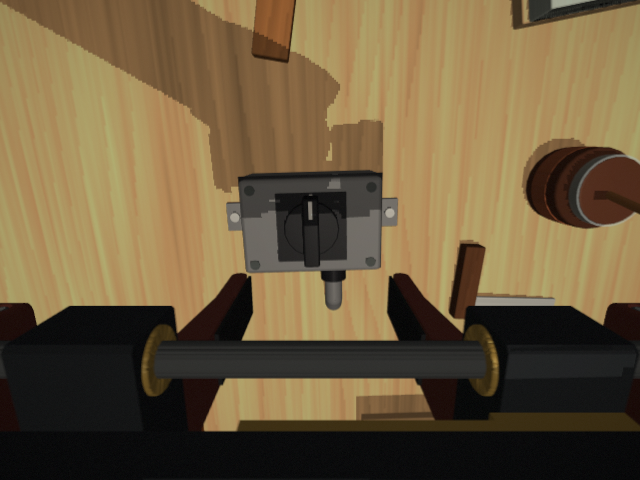

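The bar now lies across the box at (311,230), so the isolator is off. Next is the slat.

```bash
python3 -m jog '[[0.04,0,0,-5],[0.08,0,0,-11],[0.12,0,0,-11],[0.16,-0.01,0,-11],[0.2,-0.02,0,-11]]' 0.06|head -2; python3 -m jog '[[0.04,0.008,0,0],[0.08,0.015,0,0],[0.12,0.023,0,0],[0.16,0.031,0,0],[0.2,0.039,0,0]]' |head -2;  python3 -m jog '[[0.04,0.008,0,0],[0.08,0.015,0.02,0],[0.12,0.023,0.04,0],[0.145,0.028,0.06,0],[0.145,0.028,0.06,0]]' |head -2
python3 - <<'E'
from h import *
p,r=st()
f=viewer.grab_frame("wrist");cv2.imwrite('pics/w4.png',f['img'])
for n in ["slat_mid","bed","stop"]:
    print(n,[(np.round(o['point'],1),round(o['conf'],2)) for o in models.pinpoint(n,"wrist")[:2]])
E
```

```text
time_s: 6.72
tool_pos: [422.3, -178.3, 200.4]
time_s: 7.13
tool_pos: [427.8, 24.9, 200.8]
time_s: 7.55
tool_pos: [429.2, 177.4, 138.0]
t 7.55 p [429.2 177.4 138. ] x [-0.174  0.985  0.004] y [ 0.985  0.174 -0.005] z [-0.006  0.003 -1.   ] F [-1.  -0.7  0.2] gap 59.6841451644964 0.0
slat_mid [(array([433.2, 192.4,  11.6]), 0.74)]
bed []
stop []
```

View pics/w4.png

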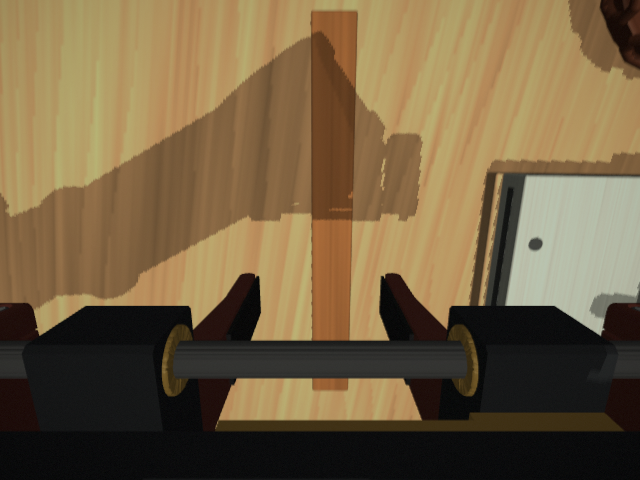

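The slat lies along the image, from (334,12) to (331,390), between the open fingers and slightly right of centre.

```bash
python3 - <<'E'
from h import *
p,r=st()
f=viewer.grab_frame("wrist")
A=back(f,334,12,14);B=back(f,331,389,14);d=A-B
print(A,B,np.degrees(np.arctan2(d[1],d[0])),np.linalg.norm(d),(A+B)/2, 'tool x ang',np.degrees(np.arctan2(r[1,0],r[0,0])))
C=back(f,524,174,50);D=back(f,498,305,50);d=C-D;print('bed front',C,D,np.degrees(np.arctan2(d[1],d[0])))
C=back(f,524,174,50);D=back(f,640,176,50);d=D-C;print('bed end',C,D,np.degrees(np.arctan2(d[1],d[0])))
m=(A+B)/2; u=(A-B)/np.linalg.norm(A-B); g=m-u*15; print('target',g, w2t(np.array([g[0],g[1],4])-p,r))
E
```

```text
t 7.75 p [432.4 169.8 141.3] x [-0.163  0.987 -0.001] y [ 0.987  0.163 -0.001] z [-0.001 -0.001 -1.   ] F [ 0.7 -0.5 -1.1] gap 60.19113737748972 0.0
[415.6 336.9  14. ] [468.9  20.3  14. ] 99.55620634461667 321.05521332007675 [442.25 178.6   14.  ] tool x ang 99.39307954611897
bed front [568.5 246.2  50. ] [579.9 145.   50. ] 96.42717291018715
bed end [568.5 246.2  50. ] [651.  258.6  50. ] 8.547745155300158
target [444.74022588 163.80815174  14.        ] [-0.0078  0.0113  0.1373]
```

```bash
python3 -m jog '[[0,0.008,0.04,0],[0,0.008,0.08,0],[0,0.008,0.115,0],[0,0.008,0.132,0],[0,0.008,0.132,0]]' 0.06; python3 -m jog '[[0,0,0,0],[0,0,0,0],[0,0,0,0],[0,0,0,0],[0,0,0,0]]' 0 ; python3 - <<'E'
from h import *
st()
E
```

```text
time_s: 8.22
tool_pos: [438.9, 169.4, 7.0]
tool_rot: [-0.001, 0.647, 0.762, -0.003]
ft_force: [-1.2, 0.2, 0.7]
finger_gap: 60.0
finger_force: 0.0
time_s: 8.63
tool_pos: [441.5, 172.4, 11.0]
tool_rot: [0.001, 0.647, 0.763, 0.001]
ft_force: [-1.6, -1.4, 8.9]
finger_gap: 33.1
finger_force: 30.0
t 8.6333 p [441.5 172.4  11. ] x [-0.164  0.986 -0.   ] y [0.986 0.164 0.003] z [ 0.002  0.    -1.   ] F [-1.6 -1.4  8.9] gap 33.115219773102794 30.003123879432678
```

Slat gripped. I'll lift it, move it along the slat direction first, then over the bed.

```bash
python3 -m jog '[[0,0,-0.03,0],[0,0,-0.065,0],[-0.02,0,-0.1,0],[-0.06,0,-0.11,0],[-0.1,0,-0.11,0]]' |head -2; python3 -m jog '[[-0.035,0.015,0,0],[-0.065,0.04,0,0],[-0.095,0.07,0,0],[-0.095,0.11,0,0],[-0.095,0.145,0,0]]' |head -2; python3 -m jog '[[0,0.03,0,0],[0,0.04,0,0],[0,0.04,0,0],[0,0.04,0,0]]'
python3 - <<'E'
from h import *
p,r=st()
for c in ("wrist","top","scene"):
    f=viewer.grab_frame(c);cv2.imwrite(f'pics/{c}5.png',f['img'])
    for n in ["slat_mid","bed","stop"]:
        print(c,n,[(np.round(o['point'],1),round(o['conf'],2)) for o in models.pinpoint(n,c)[:2]])
E
```

```text
time_s: 9.05
tool_pos: [459.3, 74.5, 123.5]
time_s: 9.47
tool_pos: [617.5, -0.0, 119.9]
time_s: 9.8
tool_pos: [654.5, 10.6, 119.5]
tool_rot: [-0.0, 0.646, 0.763, -0.0]
ft_force: [0.1, 0.1, -1.8]
finger_gap: 33.2
finger_force: 30.0
t 9.8 p [654.5  10.6 119.5] x [-0.165  0.986  0.   ] y [ 0.986  0.165 -0.001] z [-0.001  0.    -1.   ] F [ 0.1  0.1 -1.8] gap 33.158335040760925 29.98727560043335
wrist slat_mid [(array([651.6,  28.5, 115.8]), 0.68)]
wrist bed [(array([666. ,  51.6,   0.8]), 0.79)]
wrist stop []
top slat_mid [(array([649.6,  25.4, 115.7]), 0.91)]
top bed [(array([663.6,  50.7,  -1.9]), 0.89)]
top stop [(array([ 721.6, -145.6,   52.1]), 0.67)]
scene slat_mid [(array([648.4,  27.3, 114.1]), 0.76)]
scene bed [(array([664.6,  53.4,   2.8]), 0.76)]
scene stop [(array([ 729.8, -143.8,   52.9]), 0.96), (array([653.2,  26.4, 116.8]), 0.72)]
```

View pics/top5.png

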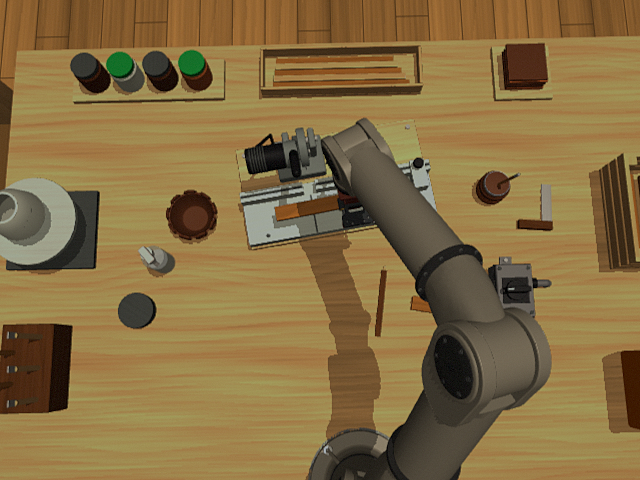

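```bash
python3 -m jog '[[0,0,0.03,0],[0,0,0.05,0],[0,0,0.05,0]]'|sed -n '2p;4p'; python3 -m jog '[[0,0,0.003,0],[0,0,0.003,0]]' |sed -n '2p;4p'; python3 -m jog '[[0,0,0.003,0],[0,0,0.003,0]]' |sed -n '2p;4p';python3 -m jog '[[0,0,0.002,0],[0,0,0.002,0]]'|sed -n '2p;4p'
```

```text
tool_pos: [652.0, 9.6, 65.6]
ft_force: [-0.6, -0.9, -2.4]
tool_pos: [655.4, 10.7, 67.2]
ft_force: [-0.6, 0.0, -1.2]
tool_pos: [655.6, 10.5, 64.5]
ft_force: [-0.1, -0.7, -1.4]
tool_pos: [655.2, 10.4, 62.0]
ft_force: [-0.6, -0.3, -1.3]
```

```bash
for i in 1 ; do python3 -m jog '[[0,0,0.002,0],[0,0,0.002,0]]'|sed -n '2p;4p';python3 -m jog '[[0,0,0.002,0],[0,0,0.002,0]]'|sed -n '2p;4p'; done; python3 - <<'E'
from h import *
st()
f=viewer.grab_frame("wrist");cv2.imwrite('pics/w6.png',f['img'])
E
```

```text
tool_pos: [655.4, 10.5, 60.8]
ft_force: [-1.8, 0.3, 6.1]
tool_pos: [655.9, 10.6, 60.7]
ft_force: [-5.2, -3.1, 18.1]
t 11.4833 p [655.9  10.6  60.7] x [-0.164  0.986 -0.001] y [0.986 0.164 0.002] z [ 0.002 -0.001 -1.   ] F [-5.2 -3.1 18.1] gap 33.01131374753056 30.01904994249344
```

View pics/w6.png

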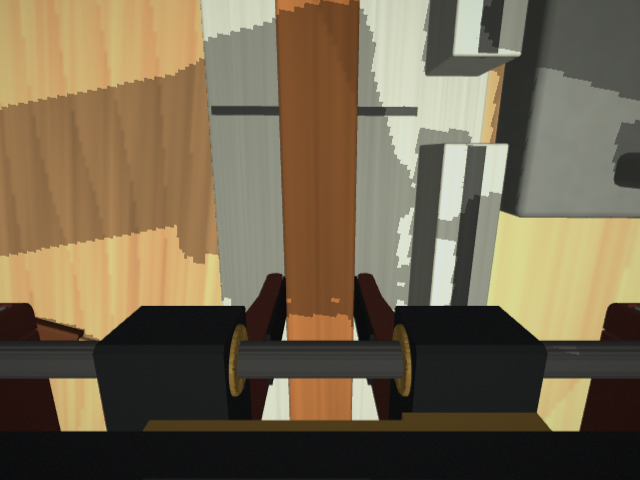

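The slat is down on the bed at cols 280–357. The fence face's foot runs (420,148)–(411,305), nearly parallel. Next I'll check the angle.

```bash
python3 - <<'E'
from h import *
p,r=st()
f=viewer.grab_frame("wrist")
def ang(a,b,z):
    A=back(f,*a,z);B=back(f,*b,z);d=A-B;print(A,B,np.degrees(np.arctan2(d[1],d[0])))
    return A,B
F=ang((421,148),(412,305),50); ang((445,146),(435,305),85)
S=ang((357.5,20),(354.5,285),64);ang((277,20),(287,285),64);ang((207,60),(221,290),50)
n=np.array([.9877,.1564])
print('gap',(F[0]-S[0])[:2]@n,(F[1]-S[1])[:2]@n, 'blade line', back(f,250,111,50))
E
```

```text
t 11.5333 p [655.9  10.6  60.7] x [-0.164  0.986 -0.001] y [0.986 0.164 0.002] z [ 0.002 -0.001 -1.   ] F [-6.1 -2.4 18.2] gap 33.49184543141163 30.02057522535324
[692.7  87.8  50. ] [707.5   7.3  50. ] 100.41754701527964
[691.9  88.   85. ] [704.5  23.2  85. ] 101.00354085174952
[651.5 131.4  64. ] [672.2  18.7  64. ] 100.40771131249008
[619.4 126.   64. ] [639.7  13.3  64. ] 100.21086769107796
[588.2 109.1  50. ] [605.  -1.  50.] 98.67575994757168
gap 33.874200000000044 33.08284999999995 blade line [609.8  90.8  50. ]
```

```bash
python3 -m jog '[[0,0,-0.002,0],[-0.006,0.006,-0.002,0],[-0.012,0.01,-0.002,0],[-0.012,0.01,-0.002,0]]'|sed -n '2p;4p';  python3 -m jog '[[-0.003,0,0,0],[-0.003,0,0,0]]'|sed -n '2p;4p'; python3 -m jog '[[-0.002,0,0,0],[-0.002,0,0,0]]'|sed -n '2p;4p'
```

```text
tool_pos: [669.2, -0.5, 60.9]
ft_force: [0.7, -1.7, 7.3]
tool_pos: [669.4, -2.6, 60.9]
ft_force: [0.7, 1.2, 6.1]
tool_pos: [669.5, -4.1, 60.9]
ft_force: [-0.0, 0.5, 6.0]
```

```bash
for i in 1; do python3 -m jog '[[-0.002,0,0,0],[-0.002,0,0,0]]'|sed -n '2p;4p'; python3 -m jog '[[-0.002,0,0,0],[-0.002,0,0,0]]'|sed -n '2p;4p';python3 -m jog '[[-0.001,0,0,0],[-0.001,0,0,0]]'|sed -n '2p;4p'; done
```

```text
tool_pos: [669.8, -6.0, 60.9]
ft_force: [-0.2, 2.2, 5.9]
tool_pos: [670.1, -7.7, 60.9]
ft_force: [-0.5, 2.0, 6.2]
tool_pos: [670.1, -7.7, 60.9]
ft_force: [-0.6, 3.3, 6.4]
```

```bash
python3 -m jog '[[-0.002,0,0,0],[-0.002,0,0,0]]'|sed -n '2p;4p'; python3 - <<'E'
from h import *
st()
for c in ("top","scene"):
    f=viewer.grab_frame(c)
    for n in ["slat_mid","stop"]: print(c,n,[(np.round(o['point'],1),round(o['conf'],2)) for o in models.pinpoint(n,c)[:2]])
cv2.imwrite('pics/s7.png',cv2.resize(f['img'][200:380,270:450],(600,600),interpolation=3))
E
```

```text
tool_pos: [670.1, -7.8, 60.9]
ft_force: [-1.9, 6.7, 6.0]
t 12.9167 p [670.1  -7.8  60.9] x [-0.166  0.986  0.005] y [0.986 0.166 0.003] z [ 0.002  0.005 -1.   ] F [-1.9  6.7  6. ] gap 33.73330863391843 29.993913173675537
top slat_mid [(array([666.6,   7.7,  58.7]), 0.68), (array([529.4, 478.3,   2.2]), 0.31)]
top stop [(array([ 727.1, -147.2,   52. ]), 0.65), (array([665.3,  51.2,  -0.9]), 0.41)]
scene slat_mid [(array([665.7,   7.6,  57.9]), 0.57)]
scene stop [(array([ 728.2, -148.1,   48.6]), 0.68)]
```

View pics/s7.png

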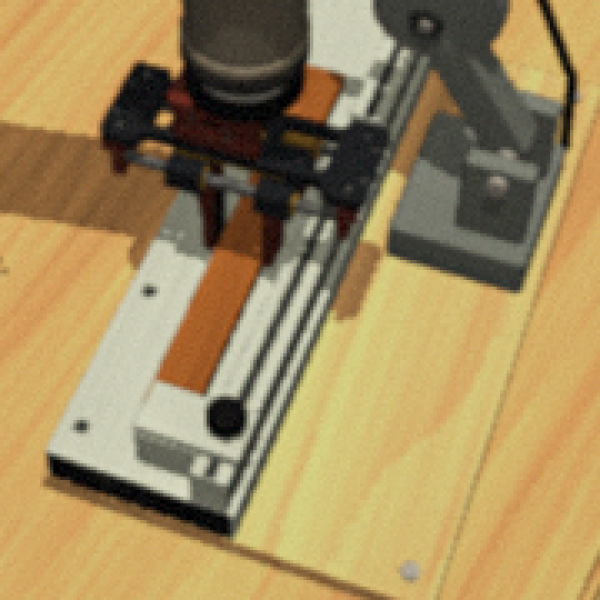

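The slat end meets the stop at about (180,385), and a gap of about 18 mm to the fence remains. I'll release, close the fingers, press on the slat's top and drag it to the fence.

```bash
python3 -m jog '[[0.002,0,-0.001,0],[0.002,0,-0.001,0],[0.002,0,-0.001,0]]' 0.039|sed -n '2p;4p;5p'; python3 -m jog '[[0,0,-0.01,0],[0,0,-0.025,0],[0,0,-0.025,0]]'|sed -n '2p;4p'; python3 -m jog '[[0,0,0,0],[0,0,0,0],[0,0,0,0],[0,0,0,0],[0,0,0,0]]' 0|sed -n '2p;4p;5p'; python3 -m jog '[[0,0,0.010,0],[0,0,0.016,0],[0,0,0.016,0]]'|sed -n '2p;4p;5p'
```

```text
tool_pos: [668.6, -10.5, 60.3]
ft_force: [0.6, -0.5, -0.2]
finger_gap: 39.1
tool_pos: [670.6, -9.7, 89.3]
ft_force: [0.6, -0.2, 0.0]
tool_pos: [668.1, -9.7, 85.2]
ft_force: [1.0, -0.7, 0.0]
finger_gap: 9.1
tool_pos: [667.0, -9.9, 67.3]
ft_force: [-0.1, 0.3, -0.6]
finger_gap: 0.4
```

```bash
python3 -m jog '[[0,0,0.003,0],[0,0,0.003,0]]'|sed -n '2p;4p'; python3 -m jog '[[0,0,0.002,0],[0,0,0.002,0]]'|sed -n '2p;4p';python3 -m jog '[[0,0,0.001,0],[0,0,0.001,0]]'|sed -n '2p;4p'
```

```text
tool_pos: [668.0, -9.6, 65.8]
ft_force: [0.3, 0.7, 0.2]
tool_pos: [668.6, -9.6, 64.7]
ft_force: [0.3, -0.9, 0.4]
tool_pos: [668.7, -9.6, 64.5]
ft_force: [-1.3, -0.4, 5.2]
```

```bash
python3 -m jog '[[0,0,0.001,0],[0,0,0.001,0]]'|sed -n '2p;4p'; python3 -m jog '[[0,0.002,0,0],[0,0.004,0,0],[0,0.004,0,0]]'|sed -n '2p;4p';python3 -m jog '[[0,0.002,0,0],[0,0.004,0,0],[0,0.004,0,0]]'|sed -n '2p;4p'
python3 - <<'E'
from h import *
p,r=st()
for c in ("top","scene"):
    f=viewer.grab_frame(c)
    for n in ["slat_mid"]: print(c,n,[(np.round(o['point'],1),round(o['conf'],2)) for o in models.pinpoint(n,c)[:2]])
E
```

```text
tool_pos: [668.9, -9.5, 64.5]
ft_force: [-4.6, 0.2, 11.4]
tool_pos: [673.3, -8.7, 64.4]
ft_force: [-2.7, -0.7, 9.6]
tool_pos: [677.2, -8.0, 64.5]
ft_force: [-2.3, 0.5, 8.8]
t 15.55 p [677.2  -8.   64.5] x [-0.164  0.986 -0.   ] y [0.986 0.164 0.002] z [ 0.002 -0.    -1.   ] F [-2.3  0.5  8.8] gap 0.26465871389885787 4.699610096868128
top slat_mid []
scene slat_mid [(array([669.7,  11.1,  55.5]), 0.74), (array([ 646.6, -465.2,   -2.4]), 0.72)]
```

```bash
cat > gap.py <<'E'
from h import *
def gap():
    f=viewer.grab_frame("wrist"); im=f['img'].astype(int)
    sat=(im.max(2)-im.min(2))/(im.max(2)+1)
    n=np.array([.9877,.1564]);o=np.array([664.5,51.5])
    for row in (60,140,180,220,250):
        c=np.where((sat[row]>.68)&(np.arange(640)>230)&(np.arange(640)<430))[0]
        if len(c)==0: print(row,'none');continue
        a,b=c.min(),c.max()+1
        A=back(f,a,row,64);B=back(f,b,row,64)
        print(row,a,b,'front x',round((A[:2]-o)@n,1),'back x',round((B[:2]-o)@n,1),'bed y',round((B[:2]-o)@np.array([-.1564,.9877]),1))
    cv2.imwrite('pics/g.png',f['img'])
E
python3 - <<'E'
from gap import *
p,r=st(); gap(); print('tcp bed x',(p[:2]-[664.5,51.5])@np.array([.9877,.1564]))
i=cv2.imread('pics/w6.png').astype(int);s=(i.max(2)-i.min(2))/(i.max(2)+1)
for row in (20,140,285): c=np.where((s[row]>.68)&(np.arange(640)>230))[0];print('ref',row,c.min(),c.max())
E
```

```text
t 15.75 p [677.2  -8.   64.5] x [-0.164  0.986 -0.   ] y [0.986 0.164 0.002] z [ 0.002 -0.    -1.   ] F [-2.6  0.4  8.7] gap 0.512565273576097 4.463431625626981
60 none
140 none
180 none
220 none
250 none
tcp bed x 3.2342510609639885Traceback (most recent call last):
  File "<stdin>", line 4, in <module>
    return umr_minimum(a, axis, None, out, keepdims, initial, where)
ValueError: zero-size array to reduction operation minimum which has no identity
```

```bash
python3 - <<'E'
import cv2,numpy as np
for n in ('w6','g'):
    i=cv2.imread(f'pics/{n}.png').astype(int);s=(i.max(2)-i.min(2))/(i.max(2)+1)
    for row in (60,220): print(n,row,[round(x,2) for x in s[row,230:440:7]])
E
```

```text
w6 60 [np.float64(0.11), np.float64(0.11), np.float64(0.1), np.float64(0.11), np.float64(0.11), np.float64(0.11), np.float64(0.1), np.float64(0.64), np.float64(0.64), np.float64(0.64), np.float64(0.65), np.float64(0.66), np.float64(0.65), np.float64(0.65), np.float64(0.64), np.float64(0.66), np.float64(0.66), np.float64(0.65), np.float64(0.65), np.float64(0.1), np.float64(0.11), np.float64(0.11), np.float64(0.11), np.float64(0.11), np.float64(0.11), np.float64(0.11), np.float64(0.11), np.float64(0.1), np.float64(0.1), np.float64(0.1)]
w6 220 [np.float64(0.1), np.float64(0.1), np.float64(0.1), np.float64(0.11), np.float64(0.11), np.float64(0.11), np.float64(0.1), np.float64(0.1), np.float64(0.65), np.float64(0.65), np.float64(0.64), np.float64(0.64), np.float64(0.65), np.float64(0.66), np.float64(0.65), np.float64(0.66), np.float64(0.65), np.float64(0.64), np.float64(0.11), np.float64(0.1), np.float64(0.11), np.float64(0.11), np.float64(0.11), np.float64(0.11), np.float64(0.11), np.float64(0.08), np.float64(0.11), np.float64(0.11), np.float64(0.11), np.float64(0.09)]
g 60 [np.float64(
[... 362 characters left out ...]
6), np.float64(0.05), np.float64(0.11), np.float64(0.11), np.float64(0.11), np.float64(0.11), np.float64(0.1), np.float64(0.1), np.float64(0.1), np.float64(0.1)]
g 220 [np.float64(0.11), np.float64(0.11), np.float64(0.11), np.float64(0.11), np.float64(0.11), np.float64(0.11), np.float64(0.11), np.float64(0.11), np.float64(0.66), np.float64(0.65), np.float64(0.66), np.float64(0.66), np.float64(0.65), np.float64(0.65), np.float64(0.65), np.float64(0.65), np.float64(0.65), np.float64(0.65), np.float64(0.12), np.float64(0.1), np.float64(0.1), np.float64(0.1), np.float64(0.11), np.float64(0.1), np.float64(0.1), np.float64(0.1), np.float64(0.1), np.float64(0.06), np.float64(0.08), np.float64(0.1)]
```

Slat columns in the wrist view are unchanged, so it is moving with the fingertips. I'll continue the drag.

```bash
sed -i 's/>.68/>.4/' gap.py; python3 -m jog '[[0,0.002,0,0],[0,0.004,0,0],[0,0.004,0,0]]'|sed -n '2p;4p'; python3 -m jog '[[0,0.002,0,0],[0,0.002,0,0]]'|sed -n '2p;4p'; python3 -c 'from gap import *;gap()';python3 -m jog '[[0,0.002,0,0],[0,0.002,0,0]]'|sed -n '2p;4p';python3 -m jog '[[0,0.002,0,0],[0,0.002,0,0]]'|sed -n '2p;4p'; python3 -c 'from gap import *;gap()'
```

```text
tool_pos: [681.1, -7.3, 64.5]
ft_force: [-2.8, -0.7, 9.9]
tool_pos: [683.1, -7.0, 64.5]
ft_force: [-2.5, -0.2, 9.9]
60 278 357 front x -9.1 back x 24.4 bed y 45.5
140 282 356 front x -8.0 back x 25.2 bed y 12.8
180 283 356 front x -7.9 back x 25.9 bed y -4.9
220 285 355 front x -7.2 back x 26.0 bed y -23.7
250 286 355 front x -7.0 back x 26.6 bed y -38.5
tool_pos: [685.0, -6.7, 64.5]
ft_force: [-3.1, -0.3, 10.5]
tool_pos: [686.8, -6.4, 64.5]
ft_force: [-3.2, 0.5, 9.2]
60 280 359 front x -4.5 back x 29.2 bed y 45.6
140 283 357 front x -3.7 back x 29.5 bed y 12.9
180 284 357 front x -3.5 back x 30.2 bed y -4.8
220 285 430 front x -3.4 back x 65.7 bed y -23.3
250 286 430 front x -3.1 back x 67.0 bed y -38.0
```

```bash
python3 -m jog '[[0,0.0015,0,0],[0,0.0015,0,0]]'|sed -n '2p;4p';python3 -m jog '[[0,0.0015,0,0],[0,0.0015,0,0]]'|sed -n '2p;4p';python3 -m jog '[[0,0.0015,0,0],[0,0.0015,0,0]]'|sed -n '2p;4p'; python3 -c 'from gap import *;gap()'
```

```text
tool_pos: [688.2, -6.0, 64.5]
ft_force: [-3.9, -0.4, 10.0]
tool_pos: [689.2, -5.9, 64.4]
ft_force: [-5.2, 0.1, 11.4]
tool_pos: [690.3, -5.7, 64.5]
ft_force: [-5.6, -0.2, 12.3]
60 278 358 front x -1.8 back x 32.2 bed y 45.6
140 281 430 front x -1.1 back x 65.8 bed y 13.4
180 282 430 front x -1.0 back x 67.3 bed y -4.4
220 282 430 front x -1.3 back x 69.0 bed y -23.2
250 283 430 front x -1.2 back x 70.4 bed y -38.0
```

```bash
python3 -m jog '[[-0.0015,0,0,0],[-0.0015,0,0,0]]'|sed -n '2p;4p';python3 -m jog '[[-0.0015,0,0,0],[-0.0015,0,0,0]]'|sed -n '2p;4p'; python3 -m jog '[[-0.001,0.0,0,0],[-0.001,0.0,0,0]]'|sed -n '2p;4p'; python3 - <<'E'
from gap import *
p,r=st();gap()
for c in ("top","scene"):
    f=viewer.grab_frame(c)
    for n in ["slat_mid","stop"]: print(c,n,[(np.round(o['point'],1),round(o['conf'],2)) for o in models.pinpoint(n,c)[:2]])
E
```

```text
tool_pos: [690.7, -5.9, 64.4]
ft_force: [-5.4, 0.8, 11.1]
tool_pos: [691.3, -6.8, 64.5]
ft_force: [-4.1, 2.3, 9.2]
tool_pos: [691.6, -7.3, 64.5]
ft_force: [-4.2, 3.3, 8.5]
t 17.7 p [691.6  -7.3  64.5] x [-0.166  0.986  0.002] y [0.986 0.166 0.002] z [ 0.001  0.003 -1.   ] F [-4.2  3.3  8.5] gap 0.41281558687774733 4.475268814712763
60 276 430 front x -1.7 back x 63.9 bed y 44.2
140 278 430 front x -1.5 back x 66.8 bed y 11.5
180 279 430 front x -1.4 back x 68.5 bed y -6.2
220 280 430 front x -1.3 back x 70.2 bed y -25.0
250 281 430 front x -1.1 back x 71.4 bed y -39.9
top slat_mid [(array([681.4,   8.8,  54.9]), 0.68)]
top stop [(array([ 725.6, -142.8,   53.1]), 0.67)]
scene slat_mid [(array([681.9,  13. ,  57.7]), 0.81)]
scene stop [(array([ 727.6, -144.3,   48.6]), 0.66)]
```

Slat is seated on the fence, but the fingers have crept toward it. I'll re-land nearer the slat's front half, then press toward the stop.

```bash
python3 -m jog '[[0.003,-0.002,-0.006,0],[0.003,-0.012,-0.008,0],[0.003,-0.012,-0.008,0]]'|sed -n '2p;4p'; python3 -m jog '[[0,0,0.008,0],[0,0,0.008,0],[0,0,0.008,0]]'|sed -n '2p;4p'; python3 -m jog '[[-0.002,0,0.001,0],[-0.002,0.0,0.001,0]]'|sed -n '2p;4p';python3 -m jog '[[-0.002,0,0,0],[-0.002,0.0,0,0]]'|sed -n '2p;4p';python3 -m jog '[[-0.002,0,0,0],[-0.002,0.0,0,0]]'|sed -n '2p;4p'; python3 -c 'from gap import *;st();gap()'
```

```text
tool_pos: [678.1, -9.0, 71.3]
ft_force: [0.1, -1.2, -0.4]
tool_pos: [680.6, -9.0, 64.4]
ft_force: [-2.4, -0.9, 12.8]
tool_pos: [680.6, -9.0, 64.3]
ft_force: [-5.7, 2.5, 20.4]
tool_pos: [680.7, -9.1, 64.4]
ft_force: [-5.8, 5.2, 19.5]
tool_pos: [681.2, -9.8, 64.4]
ft_force: [-6.5, 6.8, 18.6]
t 19.05 p [681.2  -9.8  64.4] x [-0.167  0.986  0.005] y [0.986 0.167 0.004] z [ 0.003  0.005 -1.   ] F [-6.5  6.8 18.6] gap 0.41688723321379145 9.23374431207776
60 302 380 front x -1.5 back x 31.8 bed y 43.3
140 302 377 front x -1.5 back x 32.2 bed y 10.5
180 302 375 front x -1.5 back x 32.3 bed y -7.3
220 303 373 front x -1.1 back x 32.2 bed y -26.1
250 303 372 front x -1.1 back x 32.5 bed y -40.9
```

```bash
python3 -m jog '[[-0.002,0,0,0],[-0.002,0.0,0,0]]'|sed -n '2p;4p';python3 -m jog '[[-0.002,0,0,0],[-0.002,0.0,0,0]]'|sed -n '2p;4p';python3 - <<'E'
from h import *
f=viewer.grab_frame("scene");a=cv2.resize(f['img'][215:345,290:390],(460,598),interpolation=2)
f2=viewer.grab_frame("top");b=cv2.resize(f2['img'][140:220,360:440],(320,320),interpolation=2)
o=np.zeros((598,780,3),'uint8');o[:,:460]=a;o[:320,460:]=b;cv2.imwrite('pics/s8.png',o)
s=models.pinpoint("slat_mid","scene");print(s[:1])
E
```

```text
tool_pos: [682.0, -11.4, 64.4]
ft_force: [-4.8, 7.4, 16.8]
tool_pos: [682.6, -13.4, 64.4]
ft_force: [-4.4, 8.1, 16.7]
[{'point': [683.8, 15.0, 55.7], 'conf': 0.95}]
```

View pics/s8.png

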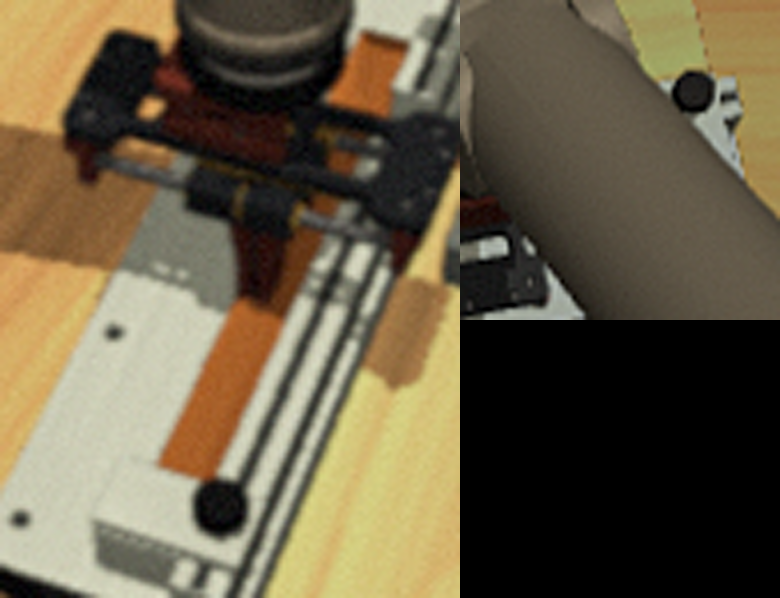

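The slat end shows at the stop's top edge, crop (160–218, 470), running along the fence. The y reaction of about 8 N, well above sliding drag, confirms it is butted. Now I'll trim to the final diagonal push.

```bash
python3 -m jog '[[0.0025,0.001,-0.0002,0],[0.0055,0.003,-0.0004,0],[0.0055,0.003,-0.0004,0]]'|sed -n '2p;4p'; python3 - <<'E'
from gap import *
p,r=st();gap();F=np.array(readout.read_state()['ft_force']);print('tool F',(r.T@F).round(1),np.linalg.norm(F))
E
```

```text
tool_pos: [682.7, -13.1, 64.3]
ft_force: [-9.9, -0.9, 22.7]
t 19.8333 p [682.7 -13.1  64.3] x [-0.164  0.986 -0.002] y [ 0.986  0.164 -0.001] z [-0.001 -0.002 -1.   ] F [-9.9 -0.9 22.7] gap 0.3894287955997215 11.157969050109386
60 299 378 front x -1.4 back x 32.2 bed y 39.5
140 300 375 front x -1.2 back x 32.5 bed y 6.9
180 300 373 front x -1.3 back x 32.4 bed y -10.8
220 300 371 front x -1.4 back x 32.4 bed y -29.5
250 301 370 front x -0.9 back x 32.6 bed y -44.3
tool F [ -0.6  -9.8 -21.9] 24.013519125824647
```

```bash
python3 -m jog '[[-0.001,0,-0.0008,0],[-0.001,0,-0.0012,0],[-0.001,0,-0.0012,0]]'|sed -n '2p;4p'; python3 - <<'E'
from gap import *
p,r=st();F=np.array(readout.read_state()['ft_force']);print('tool F',(r.T@F).round(1),np.linalg.norm(F))
E
```

```text
tool_pos: [682.9, -13.2, 64.4]
ft_force: [-6.5, -0.0, 13.8]
t 20.1333 p [682.9 -13.2  64.4] x [-0.164  0.986  0.   ] y [ 0.986  0.164 -0.   ] z [-0.  0. -1.] F [-6.5 -0.  13.8] gap 0.7696405034869718 6.897398605942726
tool F [  1.1  -6.4 -13.8] 15.267419836550806
```

```bash
python3 -m jog '[[0,0,0,0],[0,0,0,0],[0,0,0,0],[0,0,0,0],[0,0,0,0]]'|sed -n '1p;2p;4p'; python3 - <<'E'
from gap import *
for c in ("top","scene"):
    viewer.grab_frame(c)
    for n in ("slat_mid","isolator_grip","stop","pencil","offcut","square"): print(c,n,[(np.round(o['point'],1),round(o['conf'],2)) for o in models.pinpoint(n,c)[:1]])
p,r=st();F=np.array(readout.read_state()['ft_force']);print('tool F',(r.T@F).round(1),np.linalg.norm(F))
E
```

```text
time_s: 20.55
tool_pos: [682.8, -13.2, 64.4]
ft_force: [-5.3, 0.7, 13.2]
top slat_mid [(array([684. ,  10. ,  56.8]), 0.56)]
top isolator_grip []
top stop [(array([ 725.5, -145.5,   49.5]), 0.76)]
top pencil [(array([424.3, -61.5,   0. ]), 0.84)]
top offcut [(array([ 408. , -186.3,    0.8]), 0.65)]
top square [(array([ 647.5, -463.8,    1. ]), 0.78)]
scene slat_mid [(array([683.6,   9.7,  55.9]), 0.63)]
scene isolator_grip [(array([ 435. , -375.7,   94.2]), 0.9)]
scene stop [(array([ 732. , -143.3,   52.8]), 0.66)]
scene pencil [(array([426.1, -66.6,  -2.8]), 0.81)]
scene offcut [(array([ 411.6, -183.1,    3.7]), 0.78)]
scene square [(array([ 645. , -462.5,   -1. ]), 0.59)]
t 21.25 p [682.9 -13.2  64.4] x [-0.164  0.986  0.   ] y [ 0.986  0.164 -0.   ] z [-0. -0. -1.] F [-6.5  0.2 13.9] gap 0.3143624651454128 6.969893365167081
tool F [  1.2  -6.4 -13.9] 15.383191964974774
```

The push is steady at 15.4 N, down and into the fence, and the slat is home at about (684,10).

```bash
python3 -c 'from h import *;print(manip.hand_in())'
```

```text
the job is handed in; nothing more can be done
None
```

The isolator is off, and the slat is flat on the bed against the stop and fence, held on the stop side of the blade by a steady push of about 15 N (14 N down, 6 N into the fence); the stop contact is inferred from push force, because the stop block hides the slat's end from the camera.

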